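# Hold the ice chest open with its lid lever

### The arm

A 6-joint arm with a two-finger parallel gripper is mounted at the origin on the work surface. World frame = base frame: x ahead of the robot, y to its left, z up, the work surface at z = 0. Lengths are in m, angles in rad, forces in N, time in s.
With the tool pointing down it reaches from about 0.3 to 0.75 m from the base axis. Payload 8.5 kg.
Tool frame: the origin (TCP) lies at the very end of the fingers, on their centre line; the grasp point (between the pads) lies 19 mm behind it; z points along the fingers, y is the line along which they close (so a half turn about z gives the same grasp; the last joint's range is limited). The gripper opens to 85 mm and grips with 20 to 120 N. Pads are 22 mm wide; open, the fingers measure 114 mm over their backs; the gripper's body (76 mm by 85 mm) begins 54 mm behind the grasp point. The pads swing forward as they close: fully open they stand 13 mm farther back than shut.
Start: joints at [0.944, 0.381, 1.297, -0, 1.464, -0.215], TCP at [0.22, 0.504, 0.231] pointing down, gripper open.
Joint ranges: [-3.11, 3.11], [-0.89, 2.33], [0.22, 2.48], [-1.42, 4.56], [0.17, 2.85], [-2.88, 2.88]. Speed limits (rad/s): [2.39, 2.39, 3.14, 3.14, 3.14, 3.14].

### API

Orientations are given as a unit quaternion [w, x, y, z].
In Python, from plant import arm gives the robot as it stands.
- The arm moves only by the tool jog_arm, never from a script. Its argument "increments" is a list of rows, each a list of 5 numbers: the opening, from -1 (shut) to 1 (fully open), so that 0 is half open, then the shift along the tool's x, y, z in m, then the turn about the tool's z in degrees. In form: [[jaw, x, y, z, roll], ...]. A call has 1 to 20 rows; each row shifts and turns the commanded pose from where the row before left it, along the tool's axes as they then stand; what a row does not reach is not made up. A row lasts 1/10 s, in which the tool goes at most 50 mm and 8.59 degrees, less where a joint would pass 70% of its speed; a pose out of reach is approached as far as the arm can. A call is refused whole if a number of a shift passes 0.05 or a number of a turn 8.59, either way. A call with a gripper value outside its range is refused whole. The fingers move at their own pace and stop on an object; the grip force is fixed at half the most. Time passes only in rows, so rows that do not move let the fingers close. It gives the time, the measured TCP pose, the force, the opening and the grip force at its end, in the units of the state.
- arm.state(): the state, without advancing time (a new reading comes with each control period).
- arm.read_camera(name): name is "scene" or "top" or "wrist"; returns a dict with "img" (400x640x3 uint8, red, green, blue), "z_map" (400x640 float32, m along the optical axis (not along the pixel's ray), 0 where there is no reading), "intrinsics" (3x3 intrinsics, pixels), "k1" (the pictures are not rectified: a ray, as slopes to the right and down, at radius r is drawn at 1 + k1 r^2 times it, then the intrinsics apply), "position" and "rotation" of the camera in the world. Camera axes: x right, y up, looking along -z (the intrinsics and any distortion apply to the point x, -y, -z); pixel columns grow to the right and rows downward; lengths in m; the calibration is good to about 2 mm. A picture is of the moment at which its call begins.
- arm.hand_in(): hands the job in; it is judged then, once.
The state is a dict: "time_s": time; "q": joint angles; "qd": joint speeds; "joint_efforts": joint torques, N m; "position": TCP position; "ee_rot": TCP orientation; "force": force on the tool from outside, world axes, zero at the start; "ft_torque": the same for the moment, N m; "width": finger opening in m; "grip_force": force on a finger pad.
Only numpy, scipy, OpenCV 4.12 (cv2) and the standard library are available. Lean on these libraries where they do the work, as an engineer would, in place of code of your own. Each camera call takes 0.05 s, during which the arm holds its last target. There are 200 camera calls.

### The job

Use the lever beside the ice chest to open its heavy lid: press the round paddle on the lever's long end down with the fingertips, all the way until it rests on the rubber stop, and finish while still holding it down so that the lid stays raised. Do not touch the lid itself, do not lift the lever out of its stand, and leave the bottle, cup, tube rack and book where they are.

Things in the scene. Friction and masses are not known exactly. Their poses are not given: they have to be found in the camera images.
- lifter: White ice chest and aluminium pivot stand, one fixed unit. Origin: on the bench under the lever's pivot; z up, +x along the lever to its paddle, -x to the chest. Chest 160 x 220 mm, 110 mm high without lid, at x = -280 to -120 mm. Forked stand at the origin, 56 mm wide, 146 mm high; pivot axis along y at z = 120 mm. Rubber stop under the paddle at x = 188 mm, top 56 mm high.
- lever: Steel lever, its cross pin resting in the stand's open slots. Origin: on the pivot axis. Bar 22 mm wide, 12 mm thick; short end 90 mm long, under the lid's lip; on the long end a round flat paddle, 64 mm across, 8 mm thick, centre 200 mm from the pivot. At rest its axes are parallel to the lifter's and the bar slopes up to the paddle by 0.30 rad; fully down it has turned 0.58 rad about its y.
- paddle (a point): Centre of the paddle's upper face, where to press. At rest about 183 mm above the bench and 190 mm from the lifter's origin along its +x; lever level: 124 mm high, 200 mm away; fully down: about 67 mm high, 192 mm away. The face tilts with the lever. Pressing takes about 4 to 10 N until the stop is met.
- lid: Lid, white with a steel top plate, 172 x 226 mm, 28 mm thick, with a 70 mm wide steel lip towards the lever; 2.6 to 4.6 kg. Origin: on its hinge at the chest's far edge, 280 mm from the pivot, 110 mm high. Shut, its axes are parallel to the lifter's; it tips up about its -y by about 0.26 rad when the lever is fully down, and falls shut when let go.
- bottle: White plastic bottle, 68 mm in diameter, 190 mm high, standing. Origin: centre of its underside. To be left alone.
- cup: Clear plastic cup, 72 mm across the rim, 100 mm high, standing. Origin: centre of its underside. To be left alone.
- rack: Yellow test tube rack, 80 x 110 mm, 76 mm high. Origin: centre of its underside. To be left alone.
- book: Red paperback lying flat, 112 x 176 mm, 25 mm thick. Origin: centre of its underside. To be left alone.

How it is judged:
On the way:
1. the fingers press the lever and the lid has begun to rise (contact force between the fingers and lever above 1 N and angle between lid's own z axis and vertical above 0.08 rad), for 0.1 s.
At the end, for the whole second after the job is handed in: Paddle on its stop (centre below 75 mm), lid up over 0.22 rad, still, carried by the lever; fingers press the lever with over 1 N; lever pin seated in its stand (8 mm along x, 10 mm in height); bottle, cup, rack and book upright within 20 mm of their starts (angle between lid's own z axis and vertical above 0.22 rad and angular speed of lid below 0.1 rad/s and contact force between the fingers and lever above 1 N and contact force between lever and lid above 3 N and contact force between lever and lifter above 3 N and z of paddle in the frame of lifter below 0.075 m and x of lever in the frame of lifter between -0.008 and 0.008 m and z of lever in the frame of lifter between 0.11 and 0.13 m and distance of each of bottle, cup, rack, book from where it was at the start of the episode below 0.02 m and angle between each of bottle, cup, rack, book's own z axis and vertical below 0.15 rad); the arm keeps its last pose, push and grip.
It fails at once if the robot touches the lid (contact force between any of the fingers, the arm and lid above 0.5 N).
It fails at once if the lever is lifted out of its stand (z of lever in the frame of lifter above 0.132 m).
It fails at once if a bystander is moved or tipped (distance of any of bottle, cup, rack, book from where it was at the start of the episode above 0.02 m or angle between any of bottle, cup, rack, book's own z axis and vertical above 0.25 rad).
It also fails if it takes over 29 s, if anything falls off the work surface, if the arm or the gripper's body presses on something with over 40 N, if the wrist force passes 120 N, or if a joint passes its speed limit or range.

## Working session

There is one attempt and no reset: what is moved stays moved. The work goes in short steps, Python scripts to look and compute and a tool call to move; the robot and the scene stay as the last step left them, time stands still between calls to the robot, and variables do not carry over. Pictures are saved under pics/ and viewed, at most 10 in all, crops included, and the job is handed in when it is done.

Besides the shell and the picture viewer there is one more tool, called after "Emit:" as name([rows], argument=value, ...), one row to a line, values as JSON. jog_arm: Moves the arm, as the interface text tells. Its arguments: {"type":"object","properties":{"increments":{"type":"array"}},"required":["increments"]}

```bash
mkdir -p pics; cat > h.py <<'E'
import numpy as np, cv2
from plant import arm
def cloud(c):
    K=np.array(c["intrinsics"]); z=c["z_map"]; h,w=z.shape
    u,v=np.meshgrid(np.arange(w),np.arange(h))
    p=cv2.undistortPoints(np.stack([u,v],-1).reshape(-1,1,2).astype(float),K,np.array([c["k1"],0,0,0,0.])).reshape(h,w,2)
    P=np.stack([p[...,0]*z,-p[...,1]*z,-z],-1)
    return P@np.array(c["rotation"]).T+np.array(c["position"])
E
python3 - <<'E'
from h import *
for n in("scene","top"):
    c=arm.read_camera(n); cv2.imwrite(f"pics/{n}.png",c["img"][...,::-1]); np.savez(f"{n}.npz",P=cloud(c),img=c["img"],z=c["z_map"])
    print(n,c["position"],c["k1"],(c["z_map"]>0).mean())
s=arm.state();print(s["position"],s["ee_rot"],s["force"],s["width"],s["time_s"])
E
```

```text
Traceback (most recent call last):
  File "h.py", line 8, in cloud
    return P@np.array(c["rotation"]).T+np.array(c["position"])
           ~^~~~~~~~~~~~~~~~~~~~~~~~~~
ValueError: matmul: Input operand 1 has a mismatch in its core dimension 0, with gufunc signature (n?,k),(k,m?)->(n?,m?) (size 4 is different from 3)
```

View pics/scene.png

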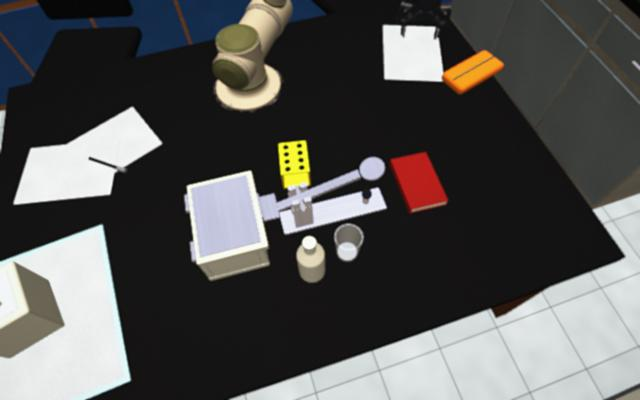

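The scene picture shows the chest at about (228,220), the lever running to the paddle at (372,168), the rack at (294,160), the book at (418,180), the bottle at (310,260) and the cup at (348,242). The rotation is a quaternion, so I'll convert it.

```bash
sed -i 's/np.array(c\["rotation"\]).T/R.from_quat(c["rotation"],scalar_first=True).as_matrix().T/; 1a from scipy.spatial.transform import Rotation as R' h.py
python3 - <<'E'
from h import *
for n in("scene","top"):
    c=arm.read_camera(n); cv2.imwrite(f"pics/{n}.png",c["img"][...,::-1]); P=cloud(c);np.savez(f"{n}.npz",P=P,img=c["img"],z=c["z_map"])
    print(n,c["position"],c["k1"],(c["z_map"]>0).mean())
    if n=="scene":
        for u,v in((372,168),(230,210),(418,180),(294,150),(310,245),(350,350)): print(u,v,P[v,u].round(3))
s=arm.state();print(s["position"],s["ee_rot"],s["force"],s["width"],s["time_s"])
E
```

```text
scene [ 1.07031342 -0.05509413  1.01585859] -0.04532734983639957 0.9960625
372 168 [0.571 0.225 0.182]
230 210 [ 0.551 -0.143  0.139]
418 180 [0.559 0.391 0.025]
294 150 [0.378 0.068 0.078]
310 245 [0.725 0.016 0.19 ]
350 350 [0.94  0.043 0.001]
top [0.3963477  0.06792688 1.45360142] -0.007498415139072966 0.99614453125
[0.2200195  0.50382075 0.23087497] [-2.08024379e-04  2.04448306e-01  9.78877209e-01 -5.06112067e-04] [-0.18210575 -0.38090757 -0.10088092] 0.08529066344200581 0.15
```

View pics/top.png

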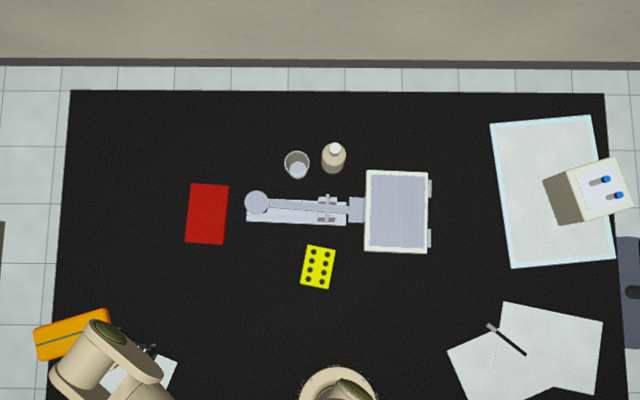

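The top view shows the paddle at (257,203), the stand near (327,207), the chest at (396,211), the book at (207,213), the cup at (297,164), the bottle at (334,157) and the rack at (318,267). The area around the paddle is clear. Next I'll fit the paddle plane and the lever axis from the depth cloud.

```bash
python3 - <<'E'
from h import *
for n in("scene","top"):
    d=np.load(n+".npz");P=d["P"];Q=P.reshape(-1,3)
    m=(abs(Q[:,0]-.57)<.1)&(abs(Q[:,1]-.21)<.07)&(Q[:,2]>.155)&(Q[:,2]<.21)
    L=Q[m]; pts=L[L[:,1]>.185]
    (cx,cy),r=cv2.minEnclosingCircle(L[L[:,1]>.2][:,:2].astype(np.float32))
    A=np.c_[pts[:,:2],np.ones(len(pts))];k=np.linalg.lstsq(A,pts[:,2],rcond=None)[0]
    print(n,len(pts),"circ",cx,cy,r,"plane",k,"z",k@[cx,cy,1],pts.min(0),pts.max(0))
    bar=Q[(abs(Q[:,0]-.57)<.05)&(Q[:,1]>.05)&(Q[:,1]<.17)&(Q[:,2]>.11)&(Q[:,2]<.18)]
    print("bar x(y)",np.polyfit(bar[:,1],bar[:,0],1),len(bar))
    lid=Q[(abs(Q[:,0]-.55)<.16)&(abs(Q[:,1]+.14)<.11)&(Q[:,2]>.13)&(Q[:,2]<.145)]
    print("lid",cv2.minAreaRect(lid[:,:2].astype(np.float32)))
    for nm,b in dict(bottle=(.66,.78,-.04,.07,.1,.2),book=(.4,.7,.3,.5,.015,.04),rack=(.3,.48,0,.14,.06,.09),cup=(.62,.78,.06,.16,.02,.12)).items():
        m=(Q[:,0]>b[0])&(Q[:,0]<b[1])&(Q[:,1]>b[2])&(Q[:,1]<b[3])&(Q[:,2]>b[4])&(Q[:,2]<b[5])
        print(nm,np.percentile(Q[m],[2,98],axis=0).round(3).tolist())
s=arm.state();print(R.from_quat(s["ee_rot"],scalar_first=True).as_matrix().round(4).tolist())
E
```

```text
scene 482 circ 0.5700842142105103 0.2246437966823578 0.031735725700855255 plane [-0.01888535  0.30142915  0.12478245] z 0.18173039870370364 [0.53893165 0.18519516 0.16383365] [0.60115352 0.25401074 0.19440686]
bar x(y) [0.03555358 0.56321559] 511
lid ((0.5546910762786865, -0.15558242797851562), (0.17602500319480896, 0.22772550582885742), 87.64386749267578)
bottle [[0.701, -0.015, 0.104], [0.75, 0.044, 0.191]]
book [[0.471, 0.335, 0.019], [0.642, 0.449, 0.029]]
rack [[0.346, 0.016, 0.072], [0.456, 0.1, 0.08]]
cup [[0.663, 0.088, 0.023], [0.729, 0.153, 0.101]]
top 454 circ 0.569290280342102 0.2238030731678009 0.03172207996249199 plane [0.0246924  0.30774429 0.09822558] z 0.18115684120351344 [0.53814679 0.1850216  0.15948773] [0.60088445 0.25371422 0.19511154]
bar x(y) [0.04940058 0.55867982] 399
lid ((0.5544625520706177, -0.1571710854768753), (0.17669570446014404, 0.2258899211883545), 88.09351348876953)
bottle [[0.685, -0.016, 0.105], [0.739, 0.044, 0.192]]
book [[0.471, 0.334, 0.018], [0.64, 0.446, 0.03]]
rack [[0.347, 0.016, 0.069], [0.454, 0.099, 0.081]]
cup [[0.661, 0.087, 0.022], [0.728, 0.153, 0.102]]
[[-0.9164, 0.4003, -0.0006], [0.4003, 0.9164, -0.0009], [0.0002, -0.0011, -1.0]]
```

Paddle centre is at (0.570, 0.224, 0.182) and the lever axis points along about (0.04, 1.0). I'll close the fingers and move above the paddle.

Emit:
jog_arm([
  [-1,-0.0288,-0.0077,0,0],
  [-1,-0.0288,-0.0077,0,0],
  [-1,-0.0288,-0.0077,0,0],
  [-1,-0.0288,-0.0077,0,0],
  [-1,-0.0288,-0.0077,0,0],
  [-1,-0.0288,-0.0077,0,0],
  [-1,-0.0288,-0.0077,0,0],
  [-1,-0.0288,-0.0077,0,0],
  [-1,-0.0288,-0.0077,0,0],
  [-1,-0.0288,-0.0077,0,0],
  [-1,-0.0288,-0.0077,0,0],
  [-1,-0.0288,-0.0077,0,0],
  [-1,-0.0288,-0.0077,0,0],
  [-1,-0.0288,-0.0077,0,0],
  [-1,-0.0288,-0.0077,0,0],
  [-1,0,0,0,0],
  [-1,0,0,0,0],
  [-1,0,0,0,0],
])

```text
time_s: 1.95
position: [0.569, 0.2259, 0.2313]
ee_rot: [-0.0, 0.204, 0.979, -0.0]
force: [-0.8, 0.1, 0.3]
width: -0.0
grip_force: 0.0
```

The fingers are shut and the TCP is above the paddle. I'll press down gently first.

Emit:
jog_arm([
  [-1,0,0,0.012,0],
  [-1,0,0,0.012,0],
  [-1,0,0,0.006,0],
  [-1,0,0,0.006,0],
  [-1,0,0,0.006,0],
  [-1,0,0,0.006,0],
  [-1,0,0,0.006,0],
  [-1,0,0,0.006,0],
  [-1,0,0,0,0],
])

```text
time_s: 2.85
position: [0.5702, 0.2257, 0.1716]
ee_rot: [0.001, 0.204, 0.979, 0.001]
force: [-0.0, 1.4, 5.7]
width: 0.0002
grip_force: 2.7
```

Emit:
jog_arm([
  [-1,0.0004,0.001,0.006,0],
  [-1,0.0004,0.001,0.006,0],
  [-1,0.0004,0.001,0.006,0],
  [-1,0.0004,0.001,0.006,0],
  [-1,0.0004,0.001,0.006,0],
  [-1,0.0004,0.001,0.006,0],
  [-1,0.0004,0.001,0.006,0],
  [-1,0,0,0.006,0],
  [-1,0,0,0,0],
  [-1,0,0,0,0],
])

```text
time_s: 3.85
position: [0.5707, 0.2334, 0.1241]
ee_rot: [0.001, 0.204, 0.979, 0.001]
force: [0.2, 3.1, 4.5]
width: 0.0001
grip_force: 2.6
```

```bash
python3 - <<'E'
from h import *
c=arm.read_camera("scene"); cv2.imwrite("pics/mid.png",cv2.resize(c["img"][100:300,160:460,::-1],None,fx=2.5,fy=2.5))
E
```

```text
(no output)
```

View pics/mid.png

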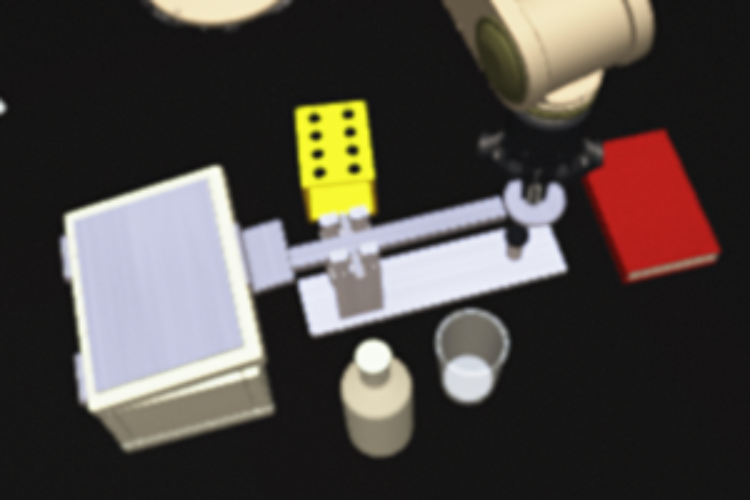

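The lever is level, the lid is partly raised at (160,290), and the fingertips are centred on the paddle at (535,200). I'll keep pressing to the stop.

Emit:
jog_arm([
  [-1,0,0,0.005,0],
  [-1,0,0,0.005,0],
  [-1,-0.0004,-0.001,0.005,0],
  [-1,-0.0004,-0.001,0.005,0],
  [-1,-0.0004,-0.001,0.005,0],
  [-1,-0.0004,-0.001,0.005,0],
  [-1,-0.0004,-0.001,0.005,0],
  [-1,-0.0004,-0.001,0.005,0],
  [-1,-0.0004,-0.001,0.005,0],
  [-1,-0.0004,-0.001,0.004,0],
  [-1,0,0,0,0],
  [-1,0,0,0,0],
])

```text
time_s: 5.1
position: [0.5703, 0.225, 0.0749]
ee_rot: [0.001, 0.204, 0.979, 0.001]
force: [0.4, 4.4, 3.0]
width: 0.0001
grip_force: 2.5
```

Emit:
jog_arm([
  [-1,0,0,0.002,0],
  [-1,0,0,0.002,0],
  [-1,0,0,0.001,0],
  [-1,0,0,0,0],
  [-1,0,0,0,0],
])

```text
time_s: 5.6
position: [0.5704, 0.2241, 0.0703]
ee_rot: [0.001, 0.204, 0.979, 0.0]
force: [-0.1, 1.1, 6.8]
width: 0.0002
grip_force: 3.8
```

Emit:
jog_arm([
  [-1,0,0,0.001,0],
  [-1,0,0,0.001,0],
  [-1,0,0,0,0],
  [-1,0,0,0,0],
  [-1,0,0,0,0],
])

```text
time_s: 6.1
position: [0.5705, 0.2241, 0.0696]
ee_rot: [0.002, 0.204, 0.979, 0.0]
force: [-3.4, 0.6, 17.6]
width: -0.0001
grip_force: 8.3
```

```bash
python3 - <<'E'
from h import *
c=arm.read_camera("scene"); cv2.imwrite("pics/end.png",cv2.resize(c["img"][100:300,160:460,::-1],None,fx=2.5,fy=2.5))
Q=cloud(c).reshape(-1,3)
p=Q[(abs(Q[:,0]-.57)<.034)&(abs(Q[:,1]-.226)<.034)&(Q[:,2]>.05)&(Q[:,2]<.085)]
print("paddle z med",np.median(p[:,2]),len(p))
l=Q[(abs(Q[:,0]-.555)<.07)&(abs(Q[:,1]+.16)<.05)&(Q[:,2]>.13)]
k=np.linalg.lstsq(np.c_[l[:,:2],np.ones(len(l))],l[:,2],rcond=None)[0];print("lid",np.arctan(np.hypot(k[0],k[1])))
s=arm.state();print(s["position"],s["force"])
E
```

```text
paddle z med 0.06847464865182395 252
lid 0.2631480661817698
[0.5705574  0.22406389 0.06959204] [-3.15392387  0.49292981 17.07105308]
```

View pics/end.png

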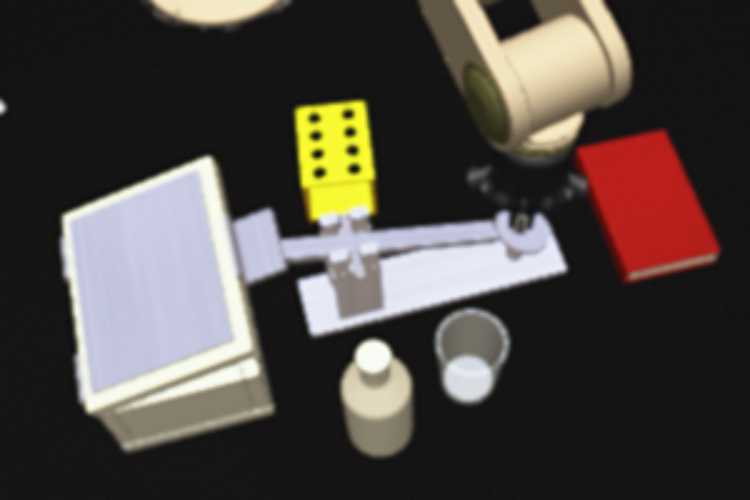

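The paddle at (522,232) is on its stop, at about 68 mm. The lid is raised 0.263 rad, the push is 17 N and steady, and the bystanders have not moved. I'll hand in now.

```bash
python3 -c "
from plant import arm; print(arm.hand_in())"
```

```text
the job is handed in; nothing more can be done
None
```

I handed the job in with the paddle held on its stop (about 68 mm) at about 17 N and the lid raised 0.26 rad; the bottle, cup, rack and book looked unmoved, and no verdict was returned.

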